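# Clear the die chest and hold its sprung lid just below balance

### The job

Two closed cartons lie on the lid of the steel die chest: stack them squarely, one on the other, on the like carton that stands on the bench, and let go of them. Then take the chest's lid by its black fin, raise it past its balance point (60 degrees open) to about 70 degrees without letting it fly up to its stop, ease it back and finish still holding it just below balance, at about 50 degrees open. Leave the bottle, the tin and the steel die block alone.

Things in the scene. Friction and masses are not known exactly. Their poses are not given: they have to be found in the camera images.
- chest: die chest, fixed: a slate-grey open steel box 190 (x) x 260 (y) x 90 (z) mm full of steel dies; origin at the centre of its underside, x points from the fin side (nearest the robot) to the hinge side, z up. Its flat lid, 190 x 260 x 8 mm, covers the whole top; its top when closed is 98 mm above the bench. The hinge line runs along the chest's y at chest x = +95 mm, z = 90 mm.
- lid (a joint): opening angle of the lid (rad): 0 closed and level, growing as the fin edge swings up towards the hinge side; stop at 1.5. Weight and springs balance at 1.047 (60 degrees): below, the lid falls shut if let go (closing torque 0.6 N m at 0, 0.2 N m at 0.87); above, the springs throw it open (0.4 N m at 1.3). Hinge friction 0.03 N m is too little to keep it elsewhere.
- lid_grip (a point): grip point in the black fin, an upright bar 18 mm thick (chest y), 28 mm high, jutting 70 mm out of the middle of the lid's free edge. It turns with the lid: half-way up the fin, 28 mm short of its outer end, 232 mm from the hinge line and 4 mm above its plane (lid frame); 94 mm above the bench when closed. Pinched across its 18 mm from above, it can pivot between the fingers as the lid swings.
- carton_base_mid (a point): a closed brown cardboard carton, 120 (x) x 60 (y) x 50 (z) mm, 0.17 to 0.35 kg, with a white label on each end face; this point is its centre, 25 mm above its underside; x along its length, z up. This one stands by itself on the bench and is the foot of the column.
- carton_a_mid (a point): a closed brown cardboard carton, 120 (x) x 60 (y) x 50 (z) mm, 0.17 to 0.35 kg, with a white label on each end face; this point is its centre, 25 mm above its underside; x along its length, z up. It starts on the chest's lid, long side roughly along the chest's x.
- carton_b_mid (a point): a closed brown cardboard carton, 120 (x) x 60 (y) x 50 (z) mm, 0.17 to 0.35 kg, with a white label on each end face; this point is its centre, 25 mm above its underside; x along its length, z up. It starts on the chest's lid, long side roughly along the chest's x, about 130 mm beside the other.
- carton_base: the carton on the bench; origin at the centre of its underside.
- carton_a: first carton from the lid; origin at the centre of its underside.
- carton_b: second carton from the lid; origin at the centre of its underside.
- cleaner: bystander: white plastic bottle, 60 mm diameter, 160 mm tall, beyond the work; origin at the centre of its underside.
- tin: bystander: plain steel tin, 70 mm diameter, 80 mm tall, to the robot's left; origin at the centre of its underside.
- die_block: bystander: flat steel block 90 x 50 x 29 mm with four dark bars on top, to the robot's right; origin at the centre of its underside.

How it is judged:
By the outcome, as a careful person would: the job done as asked, in the order asked, and still so for the second after the job is handed in, while the arm keeps its last pose, push and grip.
It also fails if it takes over 69 s, if anything falls off the work surface, if the arm or the gripper's body presses on something with over 40 N, if the wrist force passes 120 N, or if a joint passes its speed limit or range.

### The arm

A 7-joint arm with a two-finger parallel gripper is mounted at the origin on the work surface. World frame = base frame: x ahead of the robot, y to its left, z up, the work surface at z = 0. Lengths are in m, angles in rad, forces in N, time in s.
With the tool pointing down it reaches from about 0.425 to 0.875 m from the base axis. Payload 4.7 kg.
Tool frame: the origin (TCP) lies midway between the tips of the shut fingers; the grasp point (between the pads) lies 19 mm behind it; x points along the fingers, z is the direction in which the jaws open and shut, and the axes are right-handed (so a half turn about x gives the same grasp; the last joint's range is limited). The gripper opens to 87 mm and grips with 3 to 60 N. Pads are 19 mm wide; open, the fingers measure 117 mm over their backs; the gripper's body (75 mm by 190 mm) begins 51 mm behind the grasp point.
Start: joints at [1.127, 0.321, -0.07, 1.45, 0.023, 1.371, -0.057], TCP at [0.287, -0.583, 0.223] pointing down, gripper open.
Joint ranges: [-2.86, 2.86], [-0.3, 2.09], [-1.38, 1.24], [0.06, 2.45], [-1.56, 4.7], [0.09, 2.05], [-2.69, 2.69]. Speed limits (rad/s): [2.57, 2.57, 3.14, 3.14, 3.14, 3.14, 3.14].

### API

Orientations are given as a rotation vector (axis times angle).
In Python, from bench import ctrl, vision, close_job gives the robot as it stands. The module is installed in compiled form; this text tells all that it offers.
- The arm moves only by the tool servo_tool, never from a script. Its argument "commands" is a list that holds one entry, the list of rows, each a list of 7 numbers: the turn, a rotation vector about the tool's x, y, z in degrees, then the shift along the tool's x, y, z in mm, then the finger opening in mm, from 0 to 87. In form: [[[wx, wy, wz, x, y, z, grip], ...]]. A call has 1 to 5 rows; each row is the pose to reach, as a shift and turn from the pose commanded when the call began, along the tool's axes at that moment; what a row does not reach only later rows make up. A row lasts 1/8 s, in which the tool goes at most 62.5 mm and 10.7 degrees, less where a joint would pass 70% of its speed; a pose out of reach is approached as far as the arm can. A call with a gripper value outside its range is refused whole. The fingers move at their own pace and stop on an object; "newtons" is the grip in N (left out, the last holds). Time passes only in rows, so rows that repeat a pose let the fingers close. It gives the time, the measured TCP pose, the force and the opening at its end, in the units of the state.
- ctrl.get_state(): the state, without advancing time (a new reading comes with each control period).
- vision.get_image(name): name is "scene" or "top" or "wrist"; returns the picture (400x640x3 uint8, red, green, blue); there is no depth.
- vision.camera_info(name): a dict with "fov_y" (degrees; the focal length in pixels is half the picture's height over the tangent of half this angle, whatever the lens; pixels are square), "cx", "cy" (the principal point, pixels), "dist" ([k1, k2, p1, p2, k3] as OpenCV has them; the pictures are not rectified), "pose" (4x4, takes a point from camera to world coordinates). Camera axes: x right, y down, z forward; pixel columns grow to the right and rows downward; lengths in m; the calibration is good to about 2 mm. A picture is of the moment at which its call begins: read the wrist's pose just before it. camera_info takes no time and is no camera call; for the wrist camera it gives the pose at the moment of the call.
- close_job(): hands the job in, once; it reports no verdict.
The state is a dict: "time": time; "joint_positions": joint angles; "qd": joint speeds; "joint_torque": joint torques, N m; "position": TCP position; "tool_rot": TCP orientation; "ft_force": force on the tool from outside, world axes, zero at the start; "torque": the same for the moment, N m; "grip_width": opening from 0.0 (shut) to 1.0 (fully open).
Only numpy, scipy, OpenCV 4.12 (cv2) and the standard library are available. Lean on these libraries where they do the work, as an engineer would, in place of code of your own. Each camera call takes 0.05 s, during which the arm holds its last target. There are 200 camera calls.

## Working session

There is one attempt and no reset: what is moved stays moved. The work goes in short steps, Python scripts to look and compute and a tool call to move; the robot and the scene stay as the last step left them, time stands still between calls to the robot, and variables do not carry over. Pictures are saved under pics/ and viewed, about 8 in all and at most 12, crops included, and the job is handed in when it is done.

Besides the shell and the picture viewer there is one more tool, called after "Call:" by a JSON object that holds its "name" and its "arguments", one argument or row to a line. servo_tool: Moves the arm, as the interface text tells. Its arguments: {"type":"object","properties":{"commands":{"type":"array"},"newtons":{"type":"number"}},"required":["commands"]}

```bash
mkdir -p pics
cat > h.py <<'E'
import numpy as np, cv2
from scipy.spatial.transform import Rotation as R
from bench import ctrl, vision
def K(n):
    c=vision.camera_info(n); f=200/np.tan(np.radians(c['fov_y'])/2)
    return np.array([[f,0,c['cx']],[0,f,c['cy']],[0,0,1]]),np.array(c['dist'],float),np.array(c['pose'])
def px2w(n,pts,z,cal=None):
    k,d,T=cal or K(n)
    u=cv2.undistortPoints(np.array(pts,float).reshape(-1,1,2),k,d).reshape(-1,2)
    r=np.c_[u,np.ones(len(u))]@T[:3,:3].T; z=np.broadcast_to(z,len(u))
    return T[:3,3]+r*((z-T[2,3])/r[:,2])[:,None]
def w2px(n,P,cal=None):
    k,d,T=cal or K(n); P=(np.array(P,float).reshape(-1,3)-T[:3,3])@T[:3,:3]
    return cv2.projectPoints(P,np.zeros(3),np.zeros(3),k,d)[0].reshape(-1,2)
def snap(n,f,crop=None,s=1):
    im=vision.get_image(n)[:,:,::-1]
    if crop: x0,y0,x1,y1=crop; im=im[y0:y1,x0:x1]
    cv2.imwrite(f'pics/{f}.png',cv2.resize(im,None,fx=s,fy=s,interpolation=cv2.INTER_CUBIC))
def st():
    s=ctrl.get_state(); return s,np.array(s['position']),R.from_rotvec(s['tool_rot'])
E
python3 - <<'E'
from h import *
np.set_printoptions(precision=3,suppress=True)
s,p,r=st(); print(s['time'],p,r.as_matrix(),s['grip_width'])
for n in('scene','top','wrist'): print(n,K(n)[2][:3],vision.camera_info(n)['fov_y'])
a=vision.get_image('top')[:,:,::-1];cv2.imwrite('pics/top1.png',a)
b=vision.get_image('scene')[:,:,::-1];cv2.imwrite('pics/scene1.png',b)
E
```

```text
0.0 [ 0.287 -0.583  0.221] [[-0.001  0.897  0.442]
 [ 0.002  0.442 -0.897]
 [-1.    -0.    -0.002]] 1.0021813721749575
scene [[ 0.764  0.463 -0.45   1.18 ]
 [ 0.645 -0.527  0.554 -0.714]
 [ 0.019 -0.713 -0.701  1.009]] 47.38977104690372
top [[ 0.023 -0.989  0.147  0.393]
 [-1.    -0.022  0.004 -0.016]
 [-0.    -0.147 -0.989  1.695]] 44.49333785322057
wrist [[ 0.443 -0.87  -0.218  0.346]
 [-0.897 -0.43  -0.106 -0.555]
 [-0.001  0.242 -0.97   0.383]] 59.06150664438075
```

View pics/top1.png

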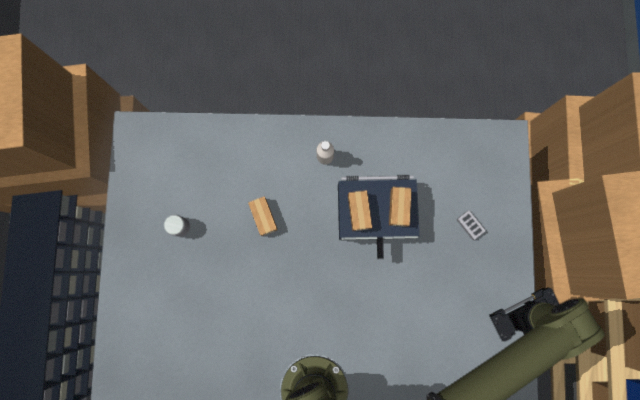

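View pics/scene1.png

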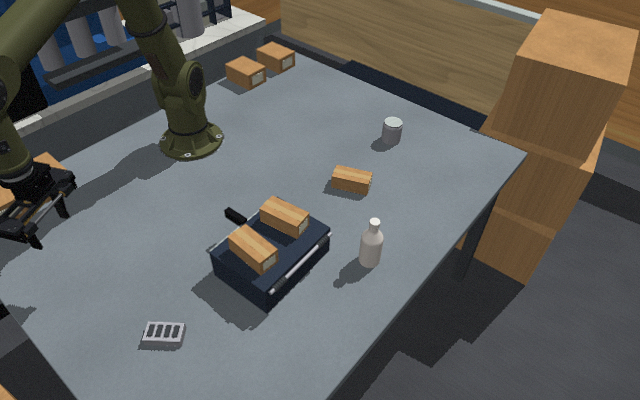

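The top view shows the base carton at about (262,216), the chest carrying cartons at (360,211) and (401,207), and the fin at (380,248). The tin, bottle and die block sit clear of these. I'll enlarge this region.

Run:
```python
import cv2
im=cv2.imread('pics/top1.png')[165:275,240:440]
cv2.imwrite('pics/top1c.png',cv2.resize(im,None,fx=4,fy=4,interpolation=cv2.INTER_CUBIC))
```

```text
(no output)
```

View pics/top1c.png

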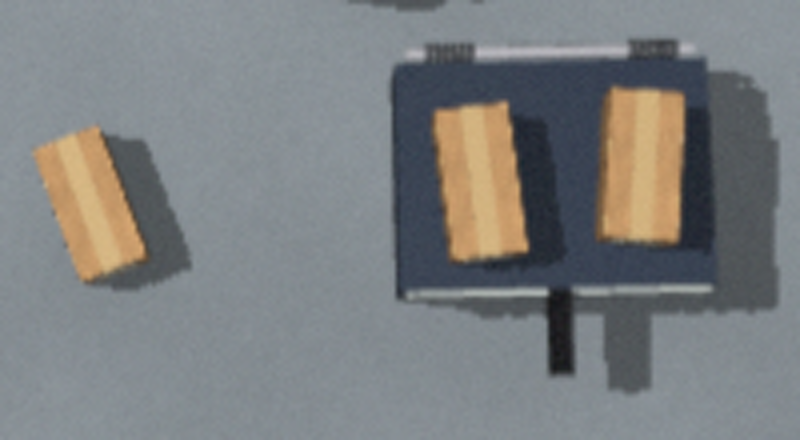

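```bash
cat > m.py <<'E'
from h import *
np.set_printoptions(precision=4,suppress=True)
def show(name,q,z,cr=(240,165),s=4):
    q=np.array(q,float); q=(q+.5)/s-.5+np.array(cr); P=px2w('top',q,z)
    L=((P[0]+P[1])-(P[2]+P[3]))[:2]/2; W=((P[1]+P[2])-(P[0]+P[3]))[:2]/2
    print(name,P.mean(0),'yaw',np.degrees(np.arctan2(L[1],L[0])),'L',np.linalg.norm(L),'W',np.linalg.norm(W), 'yawW',np.degrees(np.arctan2(-W[0]*-1,-W[1]*1)))
if __name__=='__main__':
    show('base',[(36,150),(98,126),(147,260),(88,280)],.05)
    show('A',[(434,108),(507,102),(527,253),(452,262)],.148)
    show('B',[(610,88),(685,92),(680,242),(603,238)],.148)
    show('lid',[(393,65),(706,58),(715,290),(400,297)],.098)
    show('fin',[(551,292),(573,292),(573,375),(549,375)],.108)
    s,p,r=st(); T=K('wrist')[2]; print(r.as_matrix().T@(T[:3,3]-p), r.as_matrix().T@T[:3,:3])
E
python3 m.py
```

```text
base [0.5732 0.1874 0.05  ] yaw 23.01294014575613 L 0.12095868284602707 W 0.054299150222516634 yawW 21.51908871999205
A [ 0.5878 -0.1332  0.148 ] yaw 7.719532940741433 L 0.12325080462870833 W 0.059389179679577235 yawW 7.101899370361654
B [ 0.6039 -0.2646  0.148 ] yaw -2.3205226442436238 L 0.12108699888378593 W 0.06082657825647311 yawW -1.7465811586106113
lid [ 0.5991 -0.1977  0.098 ] yaw 2.304464276297616 L 0.19259756094309735 W 0.25904759391982485 yawW 2.5763827851501984
fin [ 0.47   -0.2037  0.108 ] yaw -0.3441393405358684 L 0.06694908551096888 W 0.01862355567607894 yawW 1.2519348231337273
[-0.1617  0.0649  0.001 ] [[-0.0008 -0.2421  0.9703]
 [ 0.0008 -0.9703 -0.2421]
 [ 1.      0.0006  0.001 ]]
```

```bash
cat > go.py <<'E'
from h import *
import sys
np.set_printoptions(precision=1,suppress=True)
# usage: go.py x y z yaw_deg [pitch_deg]  -> row needed from the present pose
def target(yaw,pitch=0):
    a=np.radians(yaw);c,s=np.cos(a),np.sin(a)
    M=R.from_matrix(np.array([[0,0,-1],[c,s,0],[s,-c,0]]).T)
    return M*R.from_rotvec([0,0,np.radians(pitch)])
def row(x,y,z,yaw,pitch=0):
    s,p,r=st(); q=(r.inv()*target(yaw,pitch)).as_rotvec(degrees=True)
    return np.r_[q,r.inv().apply(np.array([x,y,z])-p)*1000]
if __name__=='__main__':
    s,p,r=st(); print('t',round(s['time'],2),'p',p*1000,'F',np.array(s['ft_force']),s['grip_width']*87)
    print(row(*map(float,sys.argv[1:])))
E
python3 go.py .588 -.133 .24 7.5
```

```text
t 0.1 p [ 287.  -582.6  221.6] F [ 0.8 -0.4  0.5] 86.89789181519043
[  18.7   -0.1    0.   -18.   468.7 -270.3]
```

Call:
{"name": "servo_tool", "arguments": {
  "commands": [
    [[4, 0, 0, -18, 50, -30, 87], [8, 0, 0, -18, 104, -60, 87], [12, 0, 0, -18, 158, -90, 87], [16, 0, 0, -18, 210, -122, 87], [18.7, 0, 0, -18, 262, -152, 87]]
  ],
  "newtons": 30
}}

```text
time: 0.72
position: [0.4557, -0.329, 0.2403]
tool_rot: [1.113, 1.268, -1.113]
ft_force: [0.8, -1.0, -0.3]
grip_width: 1.004
```

```bash
python3 go.py .588 -.133 .24 7.5
```

```text
t 0.72 p [ 455.7 -329.   240.3] F [ 0.8 -1.  -0.3] 87.3496348858939
[  -0.1   -0.     0.     0.2  156.5 -177.2]
```

Call:
{"name": "servo_tool", "arguments": {
  "commands": [
    [[0, 0, 0, 0, 38, -43, 87], [0, 0, 0, 0, 76, -86, 87], [0, 0, 0, 0, 116, -131, 87], [0, 0, 0, 0, 148, -167, 87], [0, 0, 0, 0, 156, -177, 87]]
  ]
}}

```text
time: 1.35
position: [0.5878, -0.1303, 0.24]
tool_rot: [1.109, 1.273, -1.106]
ft_force: [-0.1, -0.5, -0.8]
grip_width: 1.003
```

```bash
python3 go.py .588 -.133 .126 7.5
python3 - <<'E'
from h import *
print(K('wrist')[2][:3].tolist())
np.save('w1.npy',K('wrist')[2]); snap('wrist','w1')
E
```

```text
t 1.35 p [ 587.8 -130.3  240. ] F [-0.1 -0.5 -0.8] 87.22222739715289
[  0.4  -0.1   0.  114.   -0.1   2.9]
[[0.13813054547592238, -0.960954402573802, -0.23976360979212177, 0.6526535349016597], [-0.9904128319500115, -0.13439838842291207, -0.03192953958452775, -0.1229676521842006], [-0.0015410111226146796, 0.24187540049237902, -0.9703060939318938, 0.40164883446368244]]
```

View pics/w1.png

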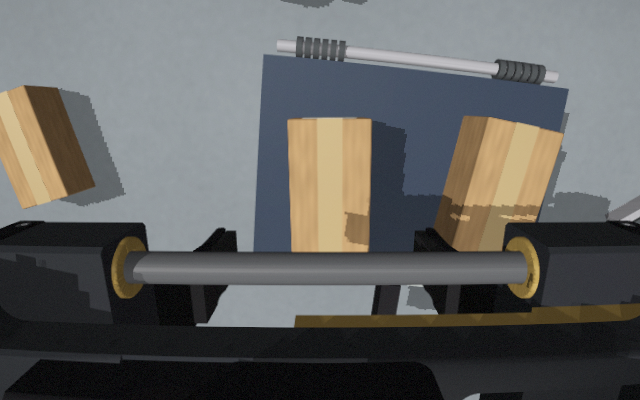

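Wrist view: A's far top edge runs from (288,119) to (371,118), squarely between the fingers. B's far edge is at about (487,120)–(562,133), and the base carton is partly visible on the left.

Run:
```python
from h import *
k,d,_=K('wrist'); T=np.load('w1.npy')
P=px2w('wrist',[(288,119),(371,118),(291,248),(370,248)],.148,(k,d,T)); print(P)
m=(P[0]+P[1])/2; 
for a in(7.5,): c=np.array([np.cos(np.radians(a)),np.sin(np.radians(a)),0]); print('A centre',m-.06*c)
e=P[0]-P[2]; f=P[1]-P[3]; print(np.degrees(np.arctan2(e[1],e[0])),np.degrees(np.arctan2(f[1],f[0])))
```

```text
[[ 0.64383516 -0.09754492  0.148     ]
 [ 0.65260797 -0.15527358  0.148     ]
 [ 0.54792156 -0.11082846  0.148     ]
 [ 0.55632777 -0.17096435  0.148     ]]
A centre [ 0.58873487 -0.13424082  0.148     ]
7.8850089109133155 9.256112947541626
```

Call:
{"name": "servo_tool", "arguments": {
  "commands": [
    [[0, 0, 0, 35, 0, 3, 87], [0, 0, 0, 80, 0, 3.5, 87], [0, 0, 0, 116, 0, 3.5, 87], [0, 0, 0, 130, 0, 3.5, 87], [0, 0, 0, 130, 0, 3.5, 60]]
  ],
  "newtons": 30
}}

```text
time: 2.02
position: [0.5863, -0.1396, 0.1101]
tool_rot: [1.112, 1.269, -1.114]
ft_force: [0.1, 0.4, 0.5]
grip_width: 0.95
```

Call:
{"name": "servo_tool", "arguments": {
  "commands": [
    [[0, 0, 0, 0, 0, 0, 45], [0, 0, 0, 0, 0, 0, 45], [0, 0, 0, 0, 0, 0, 45], [0, 0, 0, 0, 0, 0, 45]]
  ],
  "newtons": 30
}}

```text
time: 2.52
position: [0.5882, -0.1372, 0.1122]
tool_rot: [1.113, 1.267, -1.109]
ft_force: [-1.6, 3.3, 5.9]
grip_width: 0.688
```

Call:
{"name": "servo_tool", "arguments": {
  "commands": [
    [[0, 0, 0, -15, 0, 0, 45], [0, 0, 0, -50, 0, 0, 45], [0, 0, 0, -95, 0, 0, 45], [0, 0, 0, -130, 0, 0, 45], [0, 0, 0, -150, 0, 0, 45]]
  ]
}}

```text
time: 3.15
position: [0.5874, -0.1396, 0.2634]
tool_rot: [1.112, 1.265, -1.112]
ft_force: [0.4, -0.5, -2.0]
grip_width: 0.689
```

```bash
python3 go.py .63 .045 .26 22
```

```text
t 3.15 p [ 587.4 -139.6  263.4] F [ 0.4 -0.5 -2. ] 59.944797709089045
[ -14.5    0.2   -0.1    3.2   66.2 -177.4]
```

Call:
{"name": "servo_tool", "arguments": {
  "commands": [
    [[-2, 0, 0, 0, 10, -26, 45], [-6, 0, 0, 0, 26, -70, 45], [-10, 0, 0, 0, 45, -120, 45], [-13, 0, 0, 0, 60, -160, 45], [-14.5, 0, 0, 0, 66, -177, 45]]
  ]
}}

```text
time: 3.78
position: [0.6286, 0.0505, 0.2598]
tool_rot: [0.917, 1.372, -0.916]
ft_force: [-0.3, -0.8, -1.1]
grip_width: 0.688
```

Call:
{"name": "servo_tool", "arguments": {
  "commands": [
    [[0, 0, 0, 0, 0, 0, 45], [0, 0, 0, 0, 0, 0, 45]]
  ]
}}

```text
time: 4.03
position: [0.6292, 0.043, 0.2602]
tool_rot: [0.922, 1.365, -0.925]
ft_force: [-0.7, -0.4, -1.0]
grip_width: 0.686
```

```bash
python3 go.py .573 .187 .26 22
python3 - <<'E'
from h import *
np.save('w2.npy',K('wrist')[2]); s,p,r=st(); print(s['position'],r.as_matrix().tolist())
snap('wrist','w2',(0,0,420,300),1.9)
E
```

```text
t 4.03 p [629.2  43.  260.2] F [-0.7 -0.4 -1. ] 59.67914990595665
[  -0.1    0.1    0.1   -0.1    1.4 -154.5]
[0.629171   0.04303119 0.26015985] [[-0.0007097538561562367, 0.9281567652814029, 0.3721888167473954], [-0.001970103331988715, 0.37218689037026026, -0.928155718254958], [-0.9999978074687588, -0.0013920125281479678, 0.001564403655237745]]
```

View pics/w2.png

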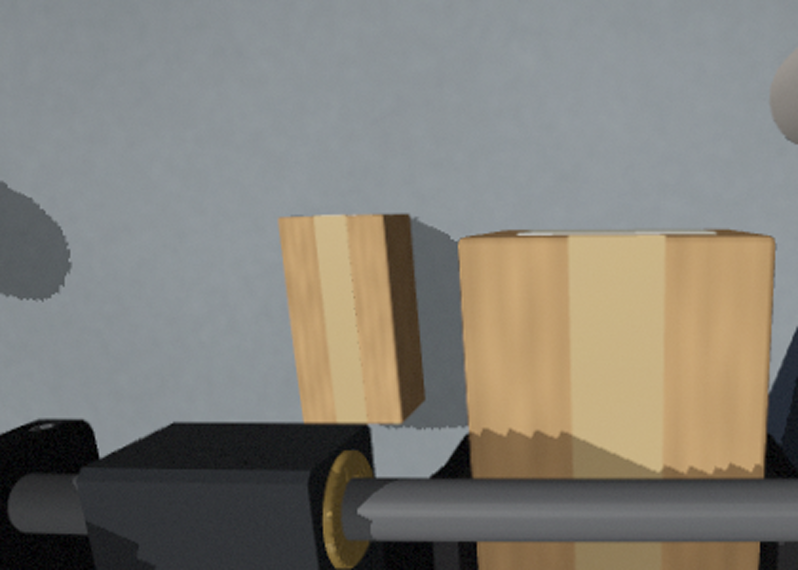

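Base top-face corners in the 1.9x crop are (280,217), (386,215), (402,423) and (303,423). The held carton's far edge is (460,238)–(773,238).

Run:
```python
from h import *
np.set_printoptions(precision=4,suppress=True)
k,d,_=K('wrist'); T=np.load('w2.npy'); f=lambda q,z:px2w('wrist',(np.array(q,float)+.5)/1.9-.5,z,(k,d,T))
an=lambda v:np.degrees(np.arctan2(v[1],v[0]))
P=f([(280,217),(386,215),(402,423),(303,423)],.05); L=P[0]+P[1]-P[2]-P[3]; print(P,'base',P.mean(0),an(P[0]-P[3]),an(P[1]-P[2]),an(P[0]-P[1])-90,np.linalg.norm(L)/2)
H=f([(460,238),(773,238),(471,480),(766,480)],.298); a=an(H[0]-H[1])-90
print('held',H,an(H[0]-H[2]),an(H[1]-H[3]),a, 'w',np.linalg.norm(H[0]-H[1]))
a=np.radians(22); print('centre',(H[0]+H[1])/2-.06*np.array([np.cos(a),np.sin(a),0]))
```

```text
[[0.6195 0.2372 0.05  ]
 [0.6419 0.1822 0.05  ]
 [0.5319 0.1381 0.05  ]
 [0.5096 0.1931 0.05  ]] base [0.5757 0.1877 0.05  ] 21.873274693508762 21.855207370202915 22.131365245730322 0.11850406139852702
held [[0.675  0.0911 0.298 ]
 [0.6962 0.0383 0.298 ]
 [0.6312 0.074  0.298 ]
 [0.653  0.0196 0.298 ]] 21.318786681367605 23.38307007413087 21.884167339818973 w 0.05688763336434023
centre [0.63   0.0422 0.298 ]
```

```bash
python3 go.py .5742 .1885 .09 22
```

```text
t 4.08 p [629.2  42.8 260.3] F [-0.9 -0.4 -1.2] 59.803957491033856
[  -0.2    0.1    0.1  170.     3.3 -156. ]
```

Call:
{"name": "servo_tool", "arguments": {
  "commands": [
    [[0, 0, 0, 0, 1, -35, 45], [0, 0, 0, 0, 2, -85, 45], [0, 0, 0, 0, 3, -130, 45], [0, 0, 0, 20, 3, -152, 45], [0, 0, 0, 55, 3, -156, 45]]
  ]
}}

```text
time: 4.7
position: [0.574, 0.1924, 0.2068]
tool_rot: [0.923, 1.364, -0.918]
ft_force: [0.8, -0.9, -2.0]
grip_width: 0.684
```

Call:
{"name": "servo_tool", "arguments": {
  "commands": [
    [[0, 0, 0, 50, 0, 0, 45], [0, 0, 0, 90, 0, 0, 45], [0, 0, 0, 110, 0, 0, 45], [0, 0, 0, 115, 0, 0, 45], [0, 0, 0, 115, 0, 0, 45]]
  ]
}}

```text
time: 5.32
position: [0.5746, 0.1913, 0.0918]
tool_rot: [0.923, 1.365, -0.921]
ft_force: [0.3, 0.9, -1.5]
grip_width: 0.683
```

```bash
python3 go.py .5742 .1885 .064 22
```

```text
t 5.33 p [574.6 191.3  91.8] F [ 0.3  0.9 -1.5] 59.44418635774211
[-0.   0.  -0.1 27.8 -1.5  2.5]
```

Call:
{"name": "servo_tool", "arguments": {
  "commands": [
    [[0, 0, 0, 8, -1, 1.5, 45], [0, 0, 0, 15, -1, 1.5, 45], [0, 0, 0, 21, -1, 1.5, 45], [0, 0, 0, 25, -1, 1.5, 45], [0, 0, 0, 27, -1, 1.5, 45]]
  ]
}}

```text
time: 5.95
position: [0.573, 0.1896, 0.0645]
tool_rot: [0.921, 1.367, -0.922]
ft_force: [-6.0, -2.9, 13.6]
grip_width: 0.686
```

```bash
python3 go.py .5742 .1885 .062 22
```

```text
t 5.95 p [573.  189.6  64.5] F [-6.  -2.9 13.6] 59.64236512937866
[0.  0.  0.  2.5 0.7 1.5]
```

Call:
{"name": "servo_tool", "arguments": {
  "commands": [
    [[0, 0, 0, -1, 0, 0, 45], [0, 0, 0, -1, 0, 0, 66], [0, 0, 0, -1, 0, 0, 76], [0, 0, 0, -1, 0, 0, 82], [0, 0, 0, -1, 0, 0, 82]]
  ]
}}

```text
time: 6.58
position: [0.5732, 0.1896, 0.0645]
tool_rot: [0.921, 1.367, -0.921]
ft_force: [0.9, 0.4, 0.5]
grip_width: 0.93
```

Call:
{"name": "servo_tool", "arguments": {
  "commands": [
    [[0, 0, 0, -15, 0, 0, 82], [0, 0, 0, -55, 0, 0, 82], [0, 0, 0, -105, 0, 0, 82], [0, 0, 0, -155, 0, 0, 82], [0, 0, 0, -185, 0, 0, 82]]
  ]
}}

```text
time: 7.2
position: [0.574, 0.1904, 0.254]
tool_rot: [0.924, 1.364, -0.918]
ft_force: [0.7, 0.7, -0.3]
grip_width: 0.945
```

```bash
python3 go.py .604 -.2646 .25 -2
python3 - <<'E'
from h import *
np.save('w3.npy',K('wrist')[2]); snap('wrist','w3',(160,60,480,300),2.5)
E
```

```text
t 7.2 p [574.  190.4 254. ] F [ 0.7  0.7 -0.3] 82.22163819337001
[  24.1   -0.    -0.3    3.6 -143.   432.9]
```

View pics/w3.png

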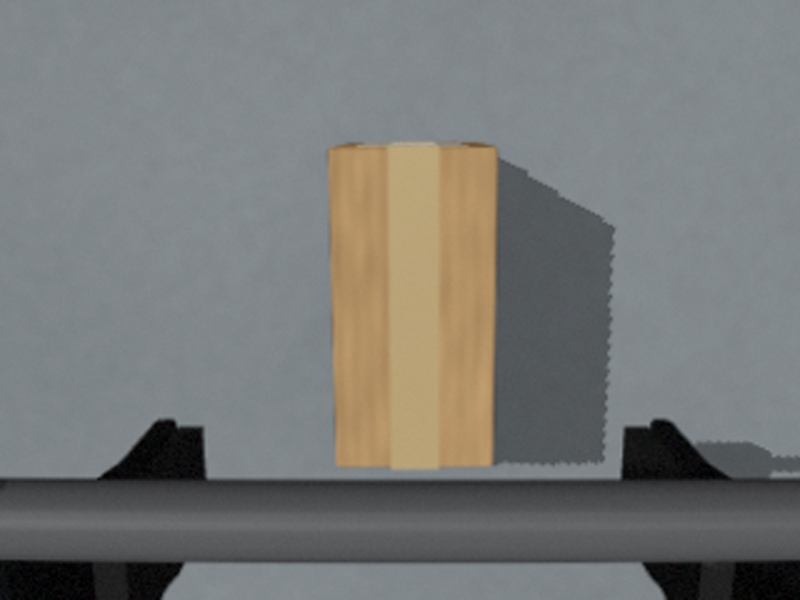

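A's top corners in the crop are (329,149), (497,149), (493,466) and (336,466). Its sides line up with the base and no overhang shows.

Run:
```python
from h import *
np.set_printoptions(precision=4,suppress=True)
k,d,_=K('wrist'); T=np.load('w3.npy'); an=lambda v:np.degrees(np.arctan2(v[1],v[0]))
P=px2w('wrist',(np.array([(329,149),(497,149),(493,466),(336,466)])+.5)/2.5-.5+[160,60],.10,(k,d,T))
print(P.mean(0),an(P[0]+P[1]-P[2]-P[3]),an(P[0]+P[3]-P[1]-P[2])-90,np.linalg.norm(P[0]-P[3]))
```

```text
[0.5745 0.1887 0.1   ] 22.369937651998793 22.075767680848273 0.11813290223577463
```

Call:
{"name": "servo_tool", "arguments": {
  "commands": [
    [[3, 0, 0, 0, -12, 35, 87], [8, 0, 0, 2, -31, 93, 87], [14, 0, 0, 3, -51, 153, 87], [18, 0, 0, 4, -71, 213, 87], [24, 0, 0, 4, -91, 273, 87]]
  ]
}}

```text
time: 7.88
position: [0.591, -0.0971, 0.2464]
tool_rot: [1.237, 1.19, -1.236]
ft_force: [0.4, 0.1, -0.1]
grip_width: 0.999
```

```bash
python3 go.py .604 -.2646 .25 -2
```

```text
t 7.88 p [591.  -97.1 246.4] F [ 0.4  0.1 -0.1] 86.89678311531159
[ -0.1   0.   -0.1  -3.5  19.2 166.9]
```

Call:
{"name": "servo_tool", "arguments": {
  "commands": [
    [[0, 0, 0, -3, 5, 45, 87], [0, 0, 0, -3, 12, 100, 87], [0, 0, 0, -3, 17, 145, 87], [0, 0, 0, -3, 19, 165, 87], [0, 0, 0, -3, 19, 167, 87]]
  ]
}}

```text
time: 8.5
position: [0.6042, -0.2632, 0.2485]
tool_rot: [1.236, 1.193, -1.235]
ft_force: [-0.0, 0.9, 0.3]
grip_width: 1.0
```

```bash
python3 go.py .604 -.2646 .11 -2
python3 - <<'E'
from h import *
np.save('w4.npy',K('wrist')[2]); snap('wrist','w4',(160,60,480,300),2.5)
E
```

```text
t 8.5 p [ 604.2 -263.2  248.5] F [-0.   0.9  0.3] 87.0376806627711
[ -0.   -0.    0.  138.5  -0.1   1.5]
```

View pics/w4.png

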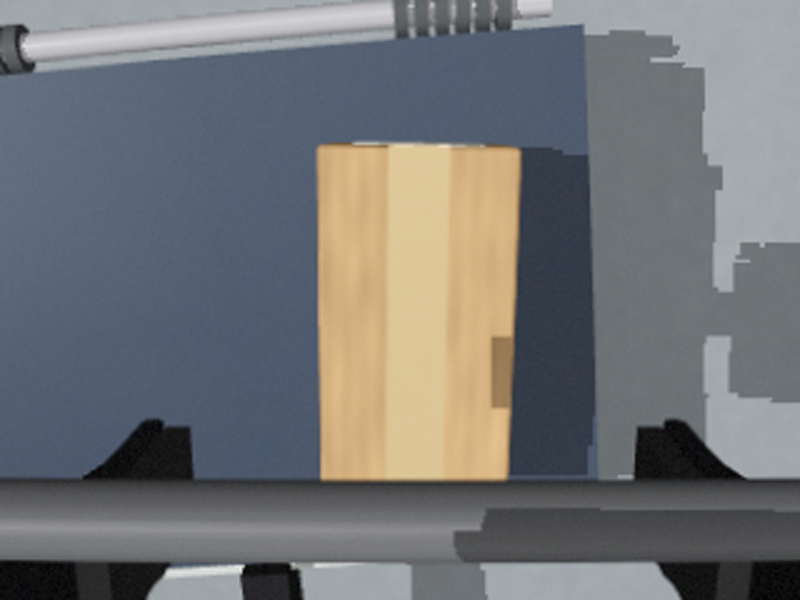

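B's far top edge runs from (317,147) to (521,150), and its sides meet the rod at (321,480) and (508,480). It lies centred between the fingers.

Run:
```python
from h import *
np.set_printoptions(precision=4,suppress=True)
k,d,_=K('wrist'); T=np.load('w4.npy'); an=lambda v:np.degrees(np.arctan2(v[1],v[0]))
P=px2w('wrist',(np.array([(317,147),(521,150),(508,480),(321,480)])+.5)/2.5-.5+[160,60],.148,(k,d,T))
a1,a2,a3=an(P[0]-P[3]),an(P[1]-P[2]),an(P[0]-P[1])-90; a=np.radians((a1+a2+a3)/3)
print(P,a1,a2,a3,'centre',(P[0]+P[1])/2-.06*np.array([np.cos(a),np.sin(a),0]))
# lid right edge
Q=px2w('wrist',(np.array([(583,26),(597,478)])+.5)/2.5-.5+[160,60],.098,(k,d,T));print(Q,an(Q[0]-Q[1]))
```

```text
[[ 0.6655 -0.2389  0.148 ]
 [ 0.6626 -0.2982  0.148 ]
 [ 0.56   -0.2934  0.148 ]
 [ 0.562  -0.2339  0.148 ]] -2.7814514571086555 -2.654280105683746 -2.8209067712161726 centre [ 0.6041 -0.2657  0.148 ]
[[ 0.7018 -0.3255  0.098 ]
 [ 0.5386 -0.3324  0.098 ]] 2.39245504252093
```

Call:
{"name": "servo_tool", "arguments": {
  "commands": [
    [[0.7, 0, 0, 35, 0, 2, 87], [0.7, 0, 0, 80, 0, 2.5, 87], [0.7, 0, 0, 120, 0, 2.5, 87], [0.7, 0, 0, 138, 0, 2.5, 87], [0.7, 0, 0, 138, 0, 2.5, 60]]
  ],
  "newtons": 30
}}

```text
time: 9.18
position: [0.6041, -0.2634, 0.11]
tool_rot: [1.242, 1.19, -1.242]
ft_force: [-0.7, -0.1, 0.9]
grip_width: 0.95
```

Call:
{"name": "servo_tool", "arguments": {
  "commands": [
    [[0, 0, 0, 0, 0, 0, 45], [0, 0, 0, 0, 0, 0, 45], [0, 0, 0, 0, 0, 0, 45], [0, 0, 0, 0, 0, 0, 45]]
  ],
  "newtons": 30
}}

```text
time: 9.68
position: [0.6053, -0.265, 0.1123]
tool_rot: [1.244, 1.185, -1.242]
ft_force: [-0.3, 1.6, 6.0]
grip_width: 0.683
```

Call:
{"name": "servo_tool", "arguments": {
  "commands": [
    [[0, 0, 0, -15, 0, 0, 45], [0, 0, 0, -50, 0, 0, 45], [0, 0, 0, -95, 0, 0, 45], [0, 0, 0, -130, 0, 0, 45], [0, 0, 0, -150, 0, 0, 45]]
  ]
}}

```text
time: 10.3
position: [0.6045, -0.266, 0.2629]
tool_rot: [1.244, 1.184, -1.243]
ft_force: [0.0, -0.5, -2.9]
grip_width: 0.689
```

```bash
python3 go.py .63 .045 .26 22; python3 go.py .5745 .1882 .26 22
```

```text
t 10.3 p [ 604.5 -266.   262.9] F [ 0.  -0.5 -2.9] 59.95795680364467
[ -24.7    0.1   -0.1    2.5   10.8 -311.9]
t 10.3 p [ 604.5 -266.   262.9] F [ 0.  -0.5 -2.9] 59.95795680364467
[ -24.7    0.1   -0.1    2.1  -51.3 -452.3]
```

Call:
{"name": "servo_tool", "arguments": {
  "commands": [
    [[-3, 0, 0, 0, 1, -30, 45], [-8, 0, 0, 0, 4, -80, 45], [-14, 0, 0, 0, 6, -135, 45], [-19, 0, 0, 0, 4, -190, 45], [-23, 0, 0, 0, 0, -245, 45]]
  ]
}}

```text
time: 10.92
position: [0.6144, -0.0175, 0.2588]
tool_rot: [0.94, 1.361, -0.942]
ft_force: [0.6, -0.1, -2.8]
grip_width: 0.689
```

```bash
python3 go.py .5745 .1882 .26 22
```

```text
t 10.93 p [614.4 -17.5 258.8] F [ 0.6 -0.1 -2.8] 59.90900727389303
[  -1.4   -0.1    0.1   -1.    35.1 -206.6]
```

Call:
{"name": "servo_tool", "arguments": {
  "commands": [
    [[-1, 0, 0, 0, 9, -53, 45], [-1.4, 0, 0, 0, 19, -112, 45], [-1.4, 0, 0, 0, 28, -163, 45], [-1.4, 0, 0, 0, 33, -196, 45], [-1.4, 0, 0, 0, 35, -206, 45]]
  ]
}}

```text
time: 11.55
position: [0.5744, 0.1886, 0.2593]
tool_rot: [0.92, 1.37, -0.921]
ft_force: [0.5, -0.5, -2.7]
grip_width: 0.688
```

Call:
{"name": "servo_tool", "arguments": {
  "commands": [
    [[0, 0, 0, 10, 0, 0, 45], [0, 0, 0, 45, 0, 0, 45], [0, 0, 0, 90, 0, 0, 45], [0, 0, 0, 115, 0, 0, 45], [0, 0, 0, 120, 0, 0, 45]]
  ]
}}

```text
time: 12.18
position: [0.5757, 0.1813, 0.1373]
tool_rot: [0.924, 1.367, -0.932]
ft_force: [0.3, 0.1, -2.7]
grip_width: 0.688
```

```bash
python3 go.py .5747 .1882 .115 22; sleep 0; python3 go.py .5747 .1882 .115 22
```

```text
t 12.18 p [575.7 181.3 137.3] F [ 0.3  0.1 -2.7] 59.840799924148655
[-0.4  0.   0.3 22.3  1.7 -6.9]
t 12.18 p [575.7 181.3 137.3] F [ 0.3  0.1 -2.7] 59.840799924148655
[-0.4  0.   0.3 22.3  1.7 -6.9]
```

Call:
{"name": "servo_tool", "arguments": {
  "commands": [
    [[0, 0, 0, 0, 0, 0, 45], [0, 0, 0, 0, 0, 0, 45], [0, 0, 0, 0, 0, 0, 45]]
  ]
}}

```text
time: 12.55
position: [0.5776, 0.1848, 0.1418]
tool_rot: [0.926, 1.363, -0.924]
ft_force: [-0.3, 0.0, -2.9]
grip_width: 0.687
```

```bash
python3 go.py .5747 .1882 .115 22
```

```text
t 12.55 p [577.6 184.8 141.8] F [-0.3  0.  -2.9] 59.783289121595914
[-0.3  0.  -0.1 26.8 -1.5 -4.2]
```

Call:
{"name": "servo_tool", "arguments": {
  "commands": [
    [[0, 0, 0, 8, -1, -3, 45], [0, 0, 0, 14, -1.5, -4, 45], [0, 0, 0, 18, -1.5, -4, 45], [0, 0, 0, 20, -1.5, -4, 45], [0, 0, 0, 20, -1.5, -4, 45]]
  ]
}}

```text
time: 13.18
position: [0.574, 0.1877, 0.1203]
tool_rot: [0.925, 1.365, -0.926]
ft_force: [0.6, 0.1, -2.9]
grip_width: 0.688
```

```bash
python3 go.py .5747 .1882 .114 22
```

```text
t 13.18 p [574.  187.7 120.3] F [ 0.6  0.1 -2.9] 59.850785508027435
[-0.3 -0.   0.   6.3  0.9 -0.2]
```

Call:
{"name": "servo_tool", "arguments": {
  "commands": [
    [[0, 0, 0, 2, 0.5, 0, 45], [0, 0, 0, 4, 0.5, 0, 45], [0, 0, 0, 5.5, 0.5, 0, 45], [0, 0, 0, 6.5, 0.5, 0, 45], [0, 0, 0, 6.5, 0.5, 0, 45]]
  ]
}}

```text
time: 13.8
position: [0.5744, 0.188, 0.1145]
tool_rot: [0.925, 1.365, -0.926]
ft_force: [-1.9, -1.2, 1.9]
grip_width: 0.685
```

Contact: the vertical force has changed by about 5 N. I'll release.

Call:
{"name": "servo_tool", "arguments": {
  "commands": [
    [[0, 0, 0, 0.5, 0, 0, 45], [0, 0, 0, 0.5, 0, 0, 64], [0, 0, 0, 0.5, 0, 0, 74], [0, 0, 0, 0.5, 0, 0, 82], [0, 0, 0, 0.5, 0, 0, 82]]
  ]
}}

```text
time: 14.42
position: [0.5745, 0.188, 0.1134]
tool_rot: [0.925, 1.365, -0.925]
ft_force: [-0.5, -0.4, 1.1]
grip_width: 0.921
```

Call:
{"name": "servo_tool", "arguments": {
  "commands": [
    [[0, 0, 0, -15, 0, 0, 82], [0, 0, 0, -50, 0, 0, 82], [0, 0, 0, -95, 0, 0, 82], [0, 0, 0, -130, 0, 0, 82], [0, 0, 0, -150, 0, 0, 82]]
  ]
}}

```text
time: 15.05
position: [0.5752, 0.1885, 0.2667]
tool_rot: [0.927, 1.362, -0.923]
ft_force: [0.0, 0.2, -0.6]
grip_width: 0.946
```

```bash
python3 go.py .463 -.204 .22 2.4
python3 - <<'E'
from h import *
np.save('w5.npy',K('wrist')[2]); im=vision.get_image('wrist')[:,:,::-1][60:300,160:480]; sc=vision.get_image('scene')[:,:,::-1][120:220,300:410]
cv2.imwrite('pics/w5.png',np.hstack([cv2.resize(im,(480,360)),cv2.resize(sc,(320,360))]))
E
```

```text
t 15.05 p [575.2 188.5 266.7] F [ 0.   0.2 -0.6] 82.29155659216374
[  19.3   -0.    -0.2   46.  -249.8  323. ]
```

View pics/w5.png

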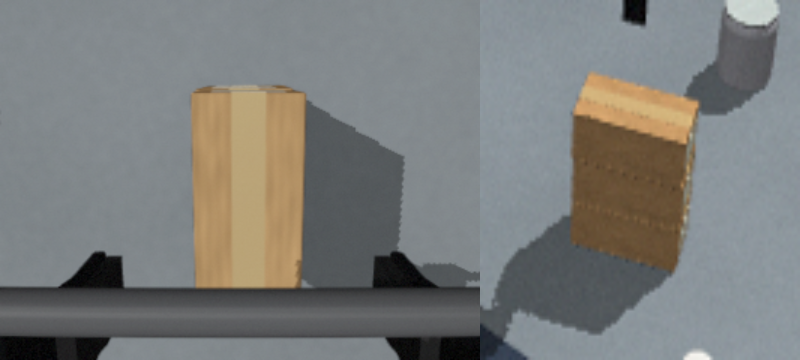

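B's label strip and edges line up, and the column stands square and upright in the scene view. Next is the fin.

Call:
{"name": "servo_tool", "arguments": {
  "commands": [
    [[3, 0, 0, 3, -25, 32, 70], [8, 0, 0, 10, -61, 79, 70], [12, 0, 0, 17, -98, 126, 70], [16, 0, 0, 24, -134, 173, 70], [19.3, 0, 0, 31, -170, 220, 70]]
  ]
}}

```text
time: 15.78
position: [0.4963, -0.0812, 0.2307]
tool_rot: [1.179, 1.23, -1.181]
ft_force: [0.8, 0.1, 0.5]
grip_width: 0.804
```

```bash
python3 go.py .463 -.204 .16 2.4
```

```text
t 15.78 p [496.3 -81.2 230.7] F [0.8 0.1 0.5] 69.9107010642542
[ -0.1  -0.    0.1  70.7 -38.  121.4]
```

Call:
{"name": "servo_tool", "arguments": {
  "commands": [
    [[0, 0, 0, 20, -14, 45, 70], [0, 0, 0, 45, -28, 90, 70], [0, 0, 0, 65, -36, 116, 70], [0, 0, 0, 70, -38, 121, 70], [0, 0, 0, 70, -38, 121, 70]]
  ]
}}

```text
time: 16.4
position: [0.465, -0.2007, 0.1619]
tool_rot: [1.178, 1.231, -1.178]
ft_force: [0.3, 0.0, -0.2]
grip_width: 0.802
```

Call:
{"name": "servo_tool", "arguments": {
  "commands": [
    [[0, 0, 0, 0, 0, 0, 70], [0, 0, 0, 0, 0, 0, 70]]
  ]
}}

```text
time: 16.65
position: [0.4661, -0.2007, 0.1633]
tool_rot: [1.177, 1.229, -1.176]
ft_force: [-0.4, 0.3, 0.5]
grip_width: 0.804
```

```bash
python3 go.py .463 -.204 .075 2.4
python3 - <<'E'
from h import *
np.save('w6.npy',K('wrist')[2]); snap('wrist','w6')
E
```

```text
t 16.65 p [ 466.1 -200.7  163.3] F [-0.4  0.3  0.5] 69.97992761609696
[ 0.2  0.  -0.1 88.3 -3.4  3.1]
```

View pics/w6.png

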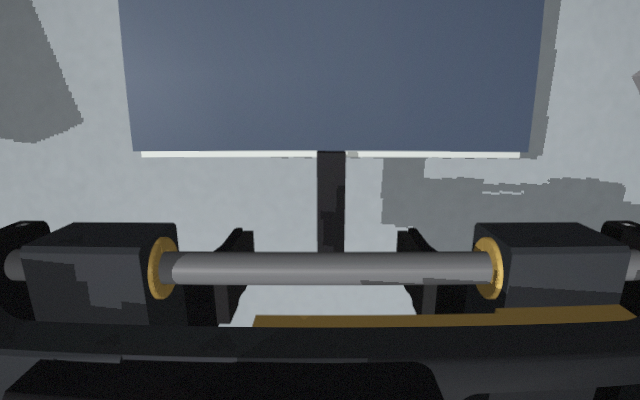

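The fin spans columns 317–345, just right of the finger midline at about 326. The lid's front corners are at (132,150) and (530,150).

Run:
```python
from h import *
np.set_printoptions(precision=4,suppress=True)
k,d,_=K('wrist'); T=np.load('w6.npy'); an=lambda v:np.degrees(np.arctan2(v[1],v[0]))
f=lambda q,z:px2w('wrist',q,z,(k,d,T))
F=f([(317,152),(346,152),(318,249),(344,249)],.108); print(F,(F[0]+F[1])/2,(F[2]+F[3])/2)
L=f([(132,151),(530,151)],.098); m=L.mean(0); a=np.radians(2.4); u=np.array([np.cos(a),np.sin(a),0]); print(L,np.linalg.norm(L[0]-L[1]),an(L[0]-L[1])-90,'grip',m-.042*u,'hinge',m+.19*u)
```

```text
[[ 0.507  -0.1955  0.108 ]
 [ 0.5078 -0.2133  0.108 ]
 [ 0.4435 -0.1987  0.108 ]
 [ 0.4443 -0.2158  0.108 ]] [ 0.5074 -0.2044  0.108 ] [ 0.4439 -0.2072  0.108 ]
[[ 0.5017 -0.0742  0.098 ]
 [ 0.5136 -0.335   0.098 ]] 0.260989047436804 2.613964329081057 grip [ 0.4657 -0.2064  0.098 ] hinge [ 0.6975 -0.1966  0.098 ]
```

Call:
{"name": "servo_tool", "arguments": {
  "commands": [
    [[0.2, 0, 0, 25, -1, 4, 70], [0.2, 0, 0, 55, -1.3, 5, 70], [0.2, 0, 0, 80, -1.3, 5.3, 70], [0.2, 0, 0, 88, -1.3, 5.3, 70], [0.2, 0, 0, 88, -1.3, 5.3, 70]]
  ]
}}

```text
time: 17.32
position: [0.4643, -0.2069, 0.0748]
tool_rot: [1.18, 1.228, -1.18]
ft_force: [0.9, 0.6, 0.1]
grip_width: 0.803
```

Call:
{"name": "servo_tool", "arguments": {
  "commands": [
    [[0, 0, 0, 0, 0, 0, 40], [0, 0, 0, 0, 0, 0, 24], [0, 0, 0, 0, 0, 0, 10], [0, 0, 0, 0, 0, 0, 10], [0, 0, 0, 0, 0, 0, 10]]
  ],
  "newtons": 25
}}

```text
time: 17.95
position: [0.4641, -0.2072, 0.0746]
tool_rot: [1.18, 1.227, -1.181]
ft_force: [-0.1, 0.4, -1.0]
grip_width: 0.318
```

```bash
python3 go.py .465 -.206 .075 2.4
```

```text
t 17.95 p [ 464.1 -207.2   74.6] F [-0.1  0.4 -1. ] 27.640350522656426
[-0.2  0.  -0.  -0.4  0.9 -1.2]
```

Call:
{"name": "servo_tool", "arguments": {
  "commands": [
    [[0, 0, 0, 0, 0, 0, 10], [0, 0, 0, 0, 0, 0, 10], [0, 0, 0, 0, 0, 0, 10], [0, 0, 0, 0, 0, 0, 10]]
  ],
  "newtons": 25
}}

```text
time: 18.45
position: [0.4639, -0.2044, 0.0743]
tool_rot: [1.181, 1.232, -1.179]
ft_force: [-1.0, 5.9, 2.5]
grip_width: 0.204
```

```bash
cat > arc.py <<'E'
from go import *
# arc.py a0 a1 [n]: rows for a lid swing a0->a1 deg from current pose (tool down), grip at lid frame (.232,.004)
g=lambda a:np.array([-(.232*np.cos(a)-.004*np.sin(a))*1000*1,.232e3*np.sin(a)+4*np.cos(a)])
a0,a1=[np.radians(float(v)) for v in sys.argv[1:3]]
for a in np.linspace(a0,a1,6)[1:]:
    d=g(a)-g(a0); print('x %.1f y %.1f'%(-d[1],d[0]))
s,p,r=st(); rel=p-np.array([.697,-.197,.09]); u=np.array([np.cos(.042),np.sin(.042)])
gr=p-r.apply([.019,0,0])*1; h=-(rel[:2]@u); z=gr[2]-.09; print('t',s['time'],'p',p*1000,'lid by grip',np.degrees(np.arctan2(z,h))-np.degrees(np.arctan2(4,232)),'rad',np.hypot(z,h),'F',np.array(s['ft_force']),'w',s['grip_width']*87,'xaxis',r.as_matrix()[:,0])
E
python3 arc.py 0 14; python3 arc.py 14 28; python3 arc.py 28 42; python3 arc.py 42 52
```

```text
x -11.3 y 0.5
x -22.6 y 1.5
x -33.8 y 3.1
x -45.0 y 5.2
x -56.0 y 7.9
t 18.45 p [ 463.9 -204.4   74.3] lid by grip -0.16751777589704564 rad 0.233185364782401 F [-1.   5.9  2.5] w 17.752371695439027 xaxis [-0.  0. -1.]
x -10.9 y 3.2
x -21.6 y 6.9
x -32.1 y 11.2
x -42.4 y 15.9
x -52.4 y 21.2
t 18.45 p [ 463.9 -204.4   74.3] lid by grip -0.16751777589704564 rad 0.233185364782401 F [-1.   5.9  2.5] w 17.752371695439027 xaxis [-0.  0. -1.]
x -9.8 y 5.7
x -19.3 y 11.9
x -28.4 y 18.6
x -37.3 y 25.7
x -45.8 y 33.2
t 18.45 p [ 463.9 -204.4   74.3] lid by grip -0.16751777589704564 rad 0.233185364782401 F [-1.   5.9  2.5] w 17.752371695439027 xaxis [-0.  0. -1.]
x -5.8 y 5.6
x -11.5 y 11.4
x -16.9 y 17.5
x -22.1 y 23.7
x -27.1 y 30.1
t 18.45 p [ 463.9 -204.4   74.3] lid by grip -0.16751777589704564 rad 0.233185364782401 F [-1.   5.9  2.5] w 17.752371695439027 xaxis [-0.  0. -1.]
```

Call:
{"name": "servo_tool", "arguments": {
  "commands": [
    [[0, 0, 0, -11, 0.5, -2, 10], [0, 0, 0, -22.5, 1.5, -2, 10], [0, 0, 0, -34, 3, -2, 10], [0, 0, 0, -45, 5, -2, 10], [0, 0, 0, -56, 8, -2, 10]]
  ]
}}

```text
time: 19.08
position: [0.4708, -0.2041, 0.1308]
tool_rot: [1.18, 1.231, -1.182]
ft_force: [-3.5, 4.3, -3.9]
grip_width: 0.205
```

```bash
python3 arc.py 14 28
```

```text
x -10.9 y 3.2
x -21.6 y 6.9
x -32.1 y 11.2
x -42.4 y 15.9
x -52.4 y 21.2
t 19.075 p [ 470.8 -204.1  130.8] lid by grip 13.811874911206017 rad 0.23404237477181308 F [-3.5  4.3 -3.9] w 17.85028195729529 xaxis [-0.  0. -1.]
```

Call:
{"name": "servo_tool", "arguments": {
  "commands": [
    [[0, 0, 0, -11, 3.5, -1, 10], [0, 0, 0, -21.5, 7.5, -1, 10], [0, 0, 0, -32, 11.5, -1, 10], [0, 0, 0, -42.5, 16.5, -1, 10], [0, 0, 0, -52.5, 22, -1, 10]]
  ]
}}

```text
time: 19.7
position: [0.492, -0.2032, 0.1835]
tool_rot: [1.179, 1.231, -1.184]
ft_force: [-6.3, 2.8, -1.2]
grip_width: 0.205
```

Call:
{"name": "servo_tool", "arguments": {
  "commands": [
    [[0, 0, 0, -10, 6, 0, 10], [0, 0, 0, -19.5, 12, 0, 10], [0, 0, 0, -28.5, 18.5, 0, 10], [0, 0, 0, -37.5, 25.5, 0, 10], [0, 0, 0, -46, 33, 0, 10]]
  ]
}}

```text
time: 20.32
position: [0.5265, -0.2018, 0.23]
tool_rot: [1.18, 1.228, -1.182]
ft_force: [-3.0, 3.0, -3.3]
grip_width: 0.201
```

```bash
python3 arc.py 42 54; python3 arc.py 54 63|head -5;python3 arc.py 63 70 |head -5
```

```text
x -7.0 y 6.8
x -13.6 y 13.8
x -20.0 y 21.2
x -26.1 y 28.8
x -31.8 y 36.6
t 20.325 p [ 526.5 -201.8  230. ] lid by grip 42.002018776482835 rad 0.23322066601433097 F [-3.   3.  -3.3] w 17.503890619268482 xaxis [-0. -0. -1.]
x -4.1 y 6.0
x -8.0 y 12.2
x -11.7 y 18.5
x -15.2 y 24.9
x -18.5 y 31.4
x -2.4 y 5.1
x -4.7 y 10.3
x -6.9 y 15.5
x -8.9 y 20.8
x -10.8 y 26.2
```

Call:
{"name": "servo_tool", "arguments": {
  "commands": [
    [[0, 0, 0, -7, 7, 0, 10], [0, 0, 0, -13.5, 14, 0, 10], [0, 0, 0, -20, 21, 0, 10], [0, 0, 0, -26, 29, 0, 10], [0, 0, 0, -32, 36.5, 0, 10]]
  ]
}}

```text
time: 20.95
position: [0.564, -0.2002, 0.2618]
tool_rot: [1.181, 1.227, -1.18]
ft_force: [-1.9, 2.6, -1.4]
grip_width: 0.205
```

Call:
{"name": "servo_tool", "arguments": {
  "commands": [
    [[0, 0, 0, -4, 6, 0, 10], [0, 0, 0, -8, 12, 0, 10], [0, 0, 0, -11.5, 18.5, 0, 10], [0, 0, 0, -15, 25, 0, 10], [0, 0, 0, -18.5, 31.5, 0, 10]]
  ]
}}

```text
time: 21.58
position: [0.5956, -0.1989, 0.2798]
tool_rot: [1.181, 1.227, -1.18]
ft_force: [-2.3, 3.4, -0.3]
grip_width: 0.205
```

```bash
python3 arc.py 63 70
```

```text
x -2.4 y 5.1
x -4.7 y 10.3
x -6.9 y 15.5
x -8.9 y 20.8
x -10.8 y 26.2
t 21.575 p [ 595.6 -198.9  279.8] lid by grip 63.10544111705261 rad 0.23212428269352525 F [-2.3  3.4 -0.3] w 17.827004094369137 xaxis [ 0.  0. -1.]
```

Call:
{"name": "servo_tool", "arguments": {
  "commands": [
    [[0, 0, 0, -2.5, 5, 0, 10], [0, 0, 0, -5, 10.5, 0, 10], [0, 0, 0, -7, 15.5, 0, 10], [0, 0, 0, -9, 21, 0, 10], [0, 0, 0, -11, 26.5, 0, 10]]
  ]
}}

```text
time: 22.2
position: [0.6219, -0.1977, 0.2906]
tool_rot: [1.18, 1.228, -1.18]
ft_force: [-1.5, 3.3, -2.4]
grip_width: 0.206
```

Call:
{"name": "servo_tool", "arguments": {
  "commands": [
    [[0, 0, 0, 0, 0, 0, 10], [0, 0, 0, 0, 0, 0, 10], [0, 0, 0, 0, 0, 0, 10]]
  ]
}}

```text
time: 22.58
position: [0.622, -0.1977, 0.2906]
tool_rot: [1.181, 1.226, -1.179]
ft_force: [1.7, 5.0, -2.9]
grip_width: 0.204
```

```bash
python3 arc.py 70 62; python3 arc.py 62 54|head -5; python3 arc.py 54 50|head -5
python3 - <<'E'
from h import *
snap('scene','s70',(180,80,440,310),2.6)
E
```

```text
x 2.2 y -6.1
x 4.6 y -12.1
x 7.1 y -18.1
x 9.8 y -24.0
x 12.7 y -29.8
t 22.575 p [ 622.  -197.7  290.6] lid by grip 70.16421202634606 rad 0.23202279910747634 F [ 1.7  5.  -2.9] w 17.77263040071195 xaxis [ 0.  0. -1.]
x 3.0 y -5.7
x 6.2 y -11.4
x 9.5 y -16.9
x 13.0 y -22.4
x 16.7 y -27.7
x 1.9 y -2.6
x 3.8 y -5.3
x 5.7 y -7.8
x 7.7 y -10.4
x 9.7 y -12.9
```

View pics/s70.png

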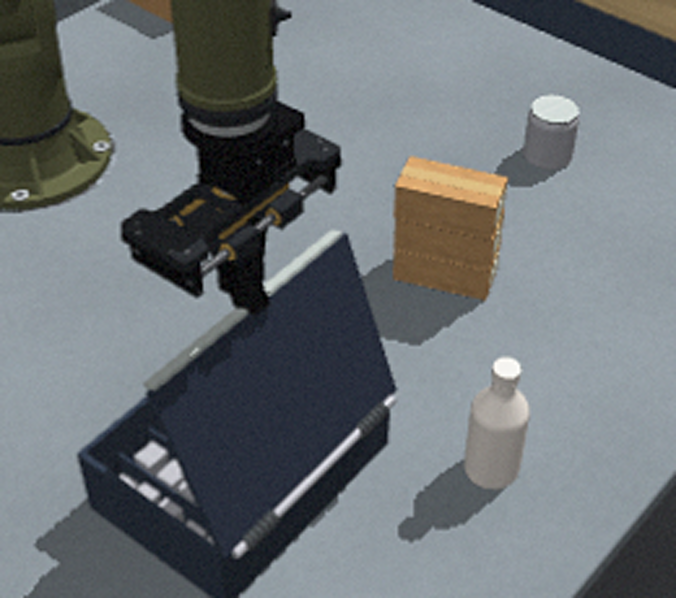

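The lid is held at about 70° with the fin in the jaws; its free edge runs from (150,385) to (345,235) in the crop. The column still stands square at (450,230). Now I ease it back.

Call:
{"name": "servo_tool", "arguments": {
  "commands": [
    [[0, 0, 0, 2, -6, 0, 10], [0, 0, 0, 4.5, -12, 0, 10], [0, 0, 0, 7, -18, 0, 10], [0, 0, 0, 10, -24, 0, 10], [0, 0, 0, 12.5, -30, 0, 10]]
  ]
}}

```text
time: 23.25
position: [0.5932, -0.199, 0.279]
tool_rot: [1.183, 1.223, -1.176]
ft_force: [5.0, 4.4, -3.8]
grip_width: 0.204
```

Call:
{"name": "servo_tool", "arguments": {
  "commands": [
    [[0, 0, 0, 3, -5.5, 0, 10], [0, 0, 0, 6, -11.5, 0, 10], [0, 0, 0, 9.5, -17, 0, 10], [0, 0, 0, 13, -22.5, 0, 10], [0, 0, 0, 16.5, -27.5, 0, 10]]
  ]
}}

```text
time: 23.88
position: [0.5647, -0.2002, 0.2627]
tool_rot: [1.182, 1.225, -1.178]
ft_force: [1.5, 4.6, 0.4]
grip_width: 0.204
```

Call:
{"name": "servo_tool", "arguments": {
  "commands": [
    [[0, 0, 0, 2, -2.5, 0, 10], [0, 0, 0, 4, -5.5, 0, 10], [0, 0, 0, 6, -8, 0, 10], [0, 0, 0, 8, -10.5, 0, 10], [0, 0, 0, 9.5, -13, 0, 10]]
  ]
}}

```text
time: 24.5
position: [0.551, -0.2007, 0.2525]
tool_rot: [1.181, 1.226, -1.18]
ft_force: [1.8, 4.1, 0.2]
grip_width: 0.204
```

Call:
{"name": "servo_tool", "arguments": {
  "commands": [
    [[0, 0, 0, 0, 0, 0, 10], [0, 0, 0, 0, 0, 0, 10], [0, 0, 0, 0, 0, 0, 10], [0, 0, 0, 0, 0, 0, 10]]
  ]
}}

```text
time: 25.0
position: [0.5506, -0.2008, 0.2523]
tool_rot: [1.18, 1.227, -1.181]
ft_force: [-1.4, 5.2, 1.6]
grip_width: 0.21
```

```bash
python3 arc.py 50 49
python3 - <<'E'
from h import *
snap('scene','s50',(120,80,440,350),2.2)
E
```

```text
x 0.5 y -0.6
x 1.0 y -1.3
x 1.5 y -1.9
x 2.1 y -2.5
x 2.6 y -3.1
t 25.0 p [ 550.6 -200.8  252.3] lid by grip 50.0916576545394 rad 0.2330102894396616 F [-1.4  5.2  1.6] w 18.282527217353596 xaxis [-0. -0. -1.]
```

View pics/s50.png

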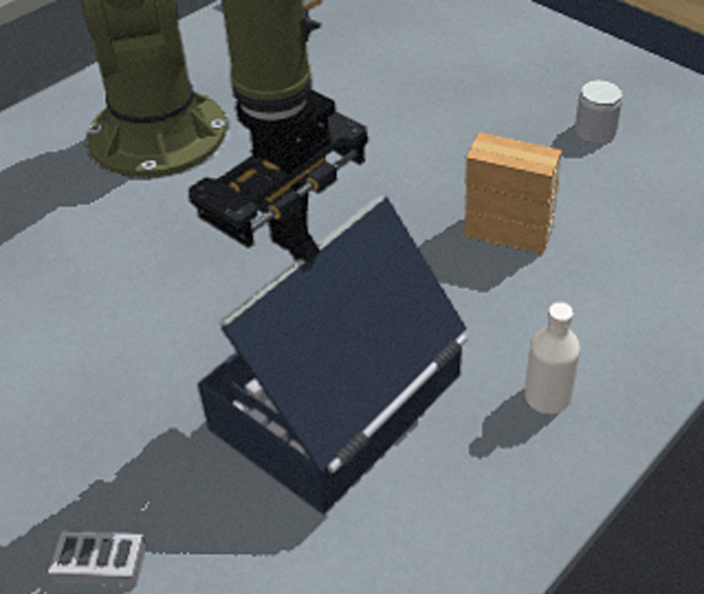

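The picture shows the lid held partly open, with free-edge corners at (223,325) and (387,200). The column, bottle, tin and die block are undisturbed. One check of those corners against a projected 50° lid before I hand in.

Run:
```python
from h import *
a=.042; Rz=np.array([[np.cos(a),-np.sin(a),0],[np.sin(a),np.cos(a),0],[0,0,1]])
H=np.array([.6965,-.197,.09])
for t in(45,50,55):
    c,s=np.cos(np.radians(t)),np.sin(np.radians(t))
    P=[H+Rz@np.array([-.19*c,y,.19*s]) for y in(-.13,.13)]
    print(t,((w2px('scene',P)+.5-[120,80])*2.2).round())
```

```text
45 [[212. 329.]
 [375. 200.]]
50 [[218. 327.]
 [382. 197.]]
55 [[226. 327.]
 [391. 195.]]
```

```bash
python3 -c "
from bench import close_job
print(close_job())"
```

```text
the job is handed in; nothing more can be done
None
```

The job is handed in after 25 s of robot time. Both cartons are stacked on the bench carton and released, and the gripper is still holding the lid at about 50° open.

- **Column:** The first carton measured within about 2 mm and 0.5° of the base carton. I checked the second only by eye, in the wrist and scene pictures. It looked square, and the column still stood at the end.
- **Lid:** I swung it by the fin to 70.2°, worked out from the grip position. I held it there for about 0.4 s and eased it back to 50.1°. The final scene picture fits roughly 50–53°, so the two readings differ slightly but agree within calibration.
- **Forces:** The wrist force readings I saw stayed below about 16 N throughout. About 5 N of steady sideways load was left on the fin at the end.
- **Bystanders:** The bottle, tin and die block look untouched in the last picture.

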